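Set a table mirror on its kickstand and hold it upright

TASK

Get the table mirror ready for the knob on its hub to be tightened: with the mirror still leaning forward, flip the kickstand at its left side down over centre so that it snaps fully down, and only then pinch the mirror by its top rail, raise it upright and keep holding it. Do not let it fall over backwards and leave the things round it where they are. Finish while still gripping the upright mirror: the job ends holding, without letting go.

Things in the scene. Friction and masses are not known exactly. Their poses are not given: they have to be found in the camera images.
- mirror_foot: dark steel foot plate 110x170x12 mm, fixed to the desk, with the hub in its middle. Origin under its centre; own x points away from the robot, own y to the left along the tilt axis, to within 0.4 rad
- mirror: mirror frame, 150 mm wide, 16 mm thick at most, 0.5 to 0.8 kg, on a stub in the hub. Origin on the level tilt axis, mid-width, 35 mm over the desk; own z runs up the frame to the top rail, y along its width (left), x through its thickness. Swings freely 0.25 rad either way from upright to a stop; starts on the front stop, leaning 0.25 rad towards the robot; falls to a stop if let go
- top_rail (a point): middle of the mirror's top rail, 175 mm up the frame's z from the tilt axis. The rail is 150 mm long, 16 mm thick (mirror's x), 20 mm high, free on both faces: it can be pinched across its thickness from above
- upright_mark (a point): fixed point 210 mm above the desk, straight above the middle of the tilt axis: the middle of the top rail belongs here when the mirror is upright; axes as the foot's
- kickstand (a joint): leg angle, rad: 0 folded (start), 1.92 fully down (stop). Folded, the leg points forward (robot's side) and up, 40 degrees from the frame's z; pushed down it swings forward and down to 150 degrees from it. An over-centre spring keeps it folded (2 to 3 N at the shoe, pushing also presses the mirror on its front stop); past about 0.95 it throws the leg fully down and keeps it there
- leg_pivot (a point): pivot of the kickstand, at the mirror's left side: at (0, 0.096, 0.100) m in the frame of mirror, axis along the mirror's y. The leg is 119 mm long and 12 mm wide
- shoe (a point): centre of the rubber shoe at the leg's free end, 97 mm from the pivot and 10 mm farther left than it: a flat pad 40 mm wide (mirror's y), 44 mm along the leg, 10 mm thick. Folded, one face looks up and forward and can be pressed straight down from above
- nail_polish: square nail-varnish bottle, 26x26x76 mm; bystander standing right of the mirror
- cream_tub: round cream pot, 91 mm across, 44 mm high; bystander behind the mirror
- minute_timer: round white minute timer, 62 mm across, 44 mm high; bystander in front and right of the mirror
- jar: white screw jar, 70 mm across, 82 mm high; bystander behind the mirror on its left
- tape: tape roll, 98 mm across, 25 mm high, lying flat near the desk's front right; bystander

How it is judged (in metres and radians):
On the way, in this order (a step that is already met when the one before it is completed fails the run):
1. the kickstand is fully down while the mirror still leans forward (value of joint kickstand above 1.75 rad and angle between mirror's own z axis and vertical above 0.15 rad), for 0.2 s.
2. the mirror is held upright by its top rail (angle between mirror's own z axis and vertical below 0.07 rad and contact force between the fingers and mirror above 3 N and z of the grasp point in the frame of mirror above 0.14 m and value of joint kickstand above 1.75 rad), for 0.3 s.
At the end, for the whole second after the job is handed in: the kickstand is down (over 1.75 rad), the mirror stands within 0.07 rad of upright and still, and the fingers grip it in its top part (grasp point over 140 mm from the tilt axis along the frame, contact force over 3 N) through the last second (all of step 2 and angular speed of mirror below 0.1 rad/s); the arm keeps its last pose, push and grip.
It fails at once if the mirror falls over backwards (leans more than 0.17 rad away from the robot) (x of top_rail in the frame of upright_mark above 0.03 m).
It fails at once if a bystander is shifted more than 30 mm (distance of any of nail_polish, cream_tub, minute_timer, jar, tape from where it was at the start of the episode above 0.03 m).
It fails at once if a bystander is tipped over (angle between any of nail_polish, cream_tub, minute_timer, jar's own z axis and vertical above 0.5 rad).
It also fails if it takes over 38 s, if anything falls off the work surface, if the arm or the gripper's body presses on something with over 40 N, if the wrist force passes 120 N, or if a joint passes its speed limit or range.

ROBOT

A 6-joint arm with a two-finger parallel gripper is mounted at the origin on a cart in front of the work surface, level with it; the furniture and walls round the work are solid. World frame = base frame: x ahead of the robot, y to its left, z up, the work surface at z = 0. Lengths are in mm, angles in rad, forces in N, time in s.
With the tool pointing down it reaches from about 400 to 925 mm from the base axis. Payload 12.5 kg.
Tool frame: the origin (TCP) lies midway between the tips of the shut fingers; the grasp point (between the pads) lies 19 mm behind it; z points along the fingers, y is the direction in which the jaws open and shut (so a half turn about z gives the same grasp; the last joint's range is limited). The gripper opens to 95 mm and grips with 3 to 60 N. Pads are 20 mm wide; open, the fingers measure 119 mm over their backs; the gripper's body (75 mm by 180 mm) begins 59 mm behind the grasp point.
Start: joints at [-1.325, 0.491, 1.559, -0, 1.092, -0.106], TCP at [215.391, -586.731, 214.661] pointing down, gripper open.
Joint ranges: [-3.1, 3.1], [-0.84, 2.19], [0.05, 2.79], [-1.13, 4.28], [0.06, 2.93], [-2.69, 2.69]. Speed limits (rad/s): [2.22, 2.22, 2.79, 3.14, 3.14, 3.14].

INTERFACE

Orientations are given as [roll, pitch, yaw] about the fixed x, y, z axes, in that order (R = Rz(yaw) Ry(pitch) Rx(roll)).
In Python, from cell import env gives the robot as it stands.
- The arm moves only by the tool arm_command, never from a script. Its argument "steps" is a list of rows, each an object of numbers: "dx", "dy", "dz": the shift along the tool's x, y, z as a fraction of full scale; "rx", "ry", "rz": the turn, a rotation vector about the tool's x, y, z as a fraction of full scale; "claw": the gripper command: -1 is fully open, 1 is shut, values between are in proportion. In form: [{"dx": .., "dy": .., "dz": .., "rx": .., "ry": .., "rz": .., "claw": ..}, ...]. A call has 1 to 10 rows; each row shifts and turns the pose as measured when the row begins, along the tool's axes as they then stand; what a row does not reach is not made up. Full scale, the value 1, is 0.8 m for a shift and 90 degrees for a turn. A row lasts 1/8 s, in which the tool goes at most 62.5 mm and 10.7 degrees, less where a joint would pass 70% of its speed; a pose out of reach is approached as far as the arm can. A call with a number of a shift or a turn outside -1 to 1 is refused whole. A call with a gripper value outside its range is refused whole. The fingers move at their own pace and stop on an object; the grip force is fixed at half the most. Time passes only in rows, so rows that do not move let the fingers close. It gives the time, the measured TCP pose, the force and the opening at its end, in the units of the state.
- env.state(): the state, without advancing time (a new reading comes with each control period).
- env.read_camera(name): name is "side" or "top"; returns (picture, depth): 400x640x3 uint8, red, green, blue; 400x640 float32, mm along the optical axis (not along the pixel's ray), 0 where there is no reading.
- env.get_calibration(name): a dict with "vfov" (degrees; the focal length in pixels is half the picture's height over the tangent of half this angle, whatever the lens; pixels are square), "cx", "cy" (the principal point, pixels), "xyz" and "attitude" of the camera in the world. Camera axes: x right, y up, looking along -z (the intrinsics and any distortion apply to the point x, -y, -z); pixel columns grow to the right and rows downward; lengths in mm; the calibration is good to about 2 mm. A picture is of the moment at which its call begins. get_calibration takes no time and is no camera call.
- env.job_done(): hands the job in, once; it reports no verdict.
The state is a dict: "t": time; "joints": joint angles; "qvel": joint speeds; "tau": joint torques, N m; "eef_pos": TCP position; "tcp_rot": TCP orientation; "ft_force": force on the tool from outside, world axes, zero at the start; "moment": the same for the moment, N m; "opening": opening from 0.0 (shut) to 1.0 (fully open).
Only numpy, scipy, OpenCV 4.12 (cv2) and the standard library are available. Lean on these libraries where they do the work, as an engineer would, in place of code of your own. Each camera call takes 0.05 s, during which the arm holds its last target.

## Working session

There is one attempt and no reset: what is moved stays moved. The work goes in short steps, Python scripts to look and compute and a tool call to move; the robot and the scene stay as the last step left them, time stands still between calls to the robot, and variables do not carry over. Pictures are saved under pics/ and viewed, and the job is handed in when it is done.

Besides the shell and the picture viewer there is one more tool, called after "Call:" in YAML: its name, and indented under it one key for each argument. arm_command: Moves the arm, as the interface text tells. Its arguments: {"type":"object","properties":{"steps":{"type":"array","items":{"type":"object","properties":{"dx":{"type":"number"},"dy":{"type":"number"},"dz":{"type":"number"},"rx":{"type":"number"},"ry":{"type":"number"},"rz":{"type":"number"},"claw":{"type":"number"}}}}},"required":["steps"]}

```bash
mkdir -p pics; ls
cat > h.py <<'E'
import numpy as np, cv2
from cell import env
from scipy.spatial.transform import Rotation as R
def snap(n,tag):
    im,d=env.read_camera(n); cv2.imwrite(f'pics/{n}_{tag}.png',im[:,:,::-1]); np.save(f'pics/{n}_{tag}.npy',d); return im,d
def cloud(n,d):
    c=env.get_calibration(n); f=200/np.tan(np.radians(c['vfov'])/2)
    v,u=np.mgrid[0:400,0:640]
    P=np.stack([(u-c['cx'])/f*d,-(v-c['cy'])/f*d,-d],-1)
    return P@R.from_euler('xyz',c['attitude']).as_matrix().T+np.array(c['xyz'])
E
python3 - <<'E'
from h import *
print(env.state())
for n in('side','top'):
    print(env.get_calibration(n)); snap(n,'0')
E
```

```text
pics
{'t': 0.0, 'joints': array([-1.32462694e+00,  4.91551318e-01,  1.55943780e+00,  1.52301643e-05,
        1.09167859e+00, -1.05610981e-01]), 'qvel': array([-0.00113537, -0.00013759, -0.00080008, -0.00020239,  0.0015754 ,
        0.00049767]), 'tau': array([-2.64619221e-04, -6.12649369e+01, -2.58185917e+01,  6.92731887e-02,
        4.81739372e-02, -9.39517008e-05]), 'eef_pos': array([ 215.31750644, -586.49224443,  214.07087551]), 'tcp_rot': array([-3.14052501e+00, -1.26759168e-04,  3.51773269e-01]), 'ft_force': array([-0.04340833, -0.05545107,  0.18639908]), 'moment': array([-0.02880634, -0.07300022,  0.04763336]), 'opening': 1.0009395219945798}
{'vfov': 46.15770839880293, 'cx': 328.0955526077081, 'cy': 201.61737622001155, 'xyz': array([  590.23352556, -1054.65868374,   997.91565133]), 'attitude': array([ 8.69767720e-01, -8.61360531e-04,  4.49688640e-03])}
{'vfov': 44.7974418825779, 'cx': 326.23269200125605, 'cy': 201.4277989809933, 'xyz': array([ 407.39817885,  -26.44235607, 1447.92237723]), 'attitude': array([ 1.51796412e-01,  4.96485287e-04, -1.57387712e+00])}
```

View pics/side_0.png

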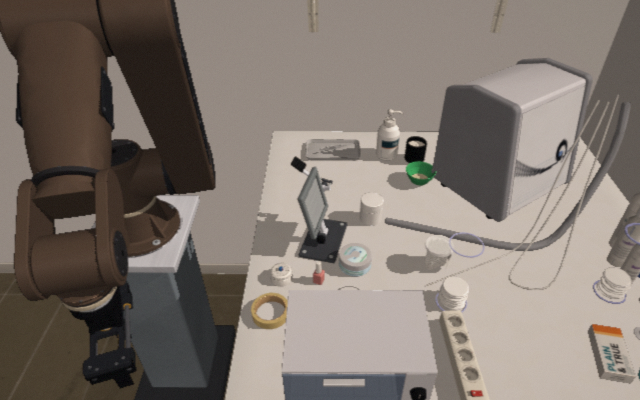

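View pics/top_0.png

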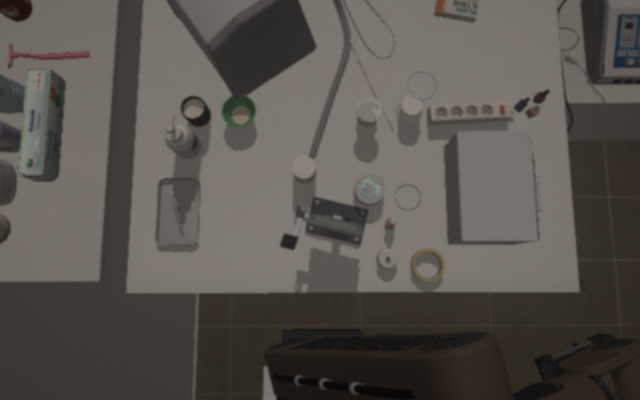

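Side view: mirror at about (315,205) and shoe at (299,163). Top view: foot at about (337,221) and shoe at (290,241). I'll enlarge both.

Run:
```python
from h import *
s=cv2.imread('pics/side_0.png')[140:300,230:400]; t=cv2.imread('pics/top_0.png')[150:290,250:460]
cv2.imwrite('pics/s_c.png',cv2.convertScaleAbs(cv2.resize(s,None,fx=3.6,fy=3.6,interpolation=2),alpha=1.3))
cv2.imwrite('pics/t_c.png',cv2.convertScaleAbs(cv2.resize(t,None,fx=3.8,fy=3.8,interpolation=2),alpha=1.8))
np.set_printoptions(precision=1,suppress=True)
Pt=cloud('top',np.load('pics/top_0.npy')); Ps=cloud('side',np.load('pics/side_0.npy'))
for n,l in (('foot',(337,221)),('shoe',(290,241)),('polish',(390,223)),('timer',(387,259)),('jar',(304,168)),('tub',(369,189)),('tape',(428,250)),('desk',(250,260))): print(n,Pt[l[1],l[0]])
print('side shoe',Ps[163,299],Ps[162,297])
# mirror points
for nm,P in(('top',Pt),('side',Ps)):
    m=(P[...,2]>15)&(P[...,2]<300)&(P[...,0]>380)&(P[...,0]<620)&(abs(P[...,1])<200)
    v,u=np.nonzero(m); print(nm,len(u))
    for z0 in range(20,230,15):
        k=m&(P[...,2]>=z0)&(P[...,2]<z0+15); 
        if k.sum(): print(z0,k.sum(),P[k].min(0),P[k].max(0),np.median(P[k],0))
```

```text
foot [560.1 -56.7  83. ]
shoe [496.1  67.4 194.9]
polish [ 556.3 -209.2   61.6]
timer [ 454.4 -201.2   39.1]
jar [712.2  36.9  89.5]
tub [ 659.1 -152.4   42. ]
tape [ 480.4 -322.6   27.9]
desk [454.  200.    0.8]
side shoe [499.9  77.9 190.9] [494.2  77.  195.1]
top 1590
20 118 [ 428.9 -199.7   20.2] [619.8  18.8  34.9] [ 460.5 -187.7   31.1]
35 112 [ 434.4 -199.    35.1] [619.9 -28.5  49.7] [572.7 -94.1  41.4]
50 7 [568.  -77.7  50.8] [578.3 -40.1  63.7] [571.9 -63.1  52.4]
65 12 [ 552.1 -116.4   65.7] [581.1   0.   79.8] [570.  -55.7  76.1]
80 146 [ 544.6 -126.4   80.1] [583.2  14.1  94.6] [560.3 -56.7  85.5]
95 43 [ 540.6 -122.7   95.1] [578.7  16.1 109.8] [557.4 -39.5 102.2]
110 44 [ 536.  -125.   110.7] [573.9  12.8 124.8] [548.5 -59.9 116.6]
125 85 [ 532.  -123.3  125.4] [595.3  47.8 140. ] [560.3   9.8 135.5]
140 174 [ 531.6 -120.   140. ] [595.1  60.5 154.6] [566.4  42.2 144.7]
155 40 [ 519.1 -121.7  155. ] [562.3  60.1 169.8] [532.6  48.7 161.9]
170 59 [ 497.  -120.4  170.1] [561.2  86.7 185. ] [515.5  56.  178.3]
185 135 [ 475.3 -119.1  185. ] [556.3  92.8 199.9] [498.8  68
[... 446 characters left out ...]
 [ 536.7 -125.9   80.5] [583.   18.8  95. ] [563.  -55.8  86.2]
95 111 [ 534.  -125.7   95.3] [580.   19.6 109.9] [555.  -52.2 102.8]
110 121 [ 529.2 -123.9  110. ] [577.   21.6 124.6] [552.  -53.5 117.3]
125 145 [ 526.6 -123.2  125. ] [594.7  53.9 139.8] [554.5 -29.7 133.2]
140 203 [ 521.7 -120.8  140.2] [597.6  61.6 155. ] [557.1   1.3 145.6]
155 135 [ 519.3 -121.   155. ] [565.6  58.8 169.8] [541.2 -45.5 162.7]
170 185 [ 491.7 -119.5  170.1] [562.8  87.4 185. ] [529.3 -16.9 178.2]
185 135 [ 480.6 -118.1  185.2] [560.   90.7 199.8] [508.8  57.9 192.3]
200 243 [ 477.6 -117.2  200. ] [554.7  95.3 215. ] [525.7 -44.1 210.6]
215 68 [ 512.8 -113.6  215. ] [551.8  24.3 219.4] [531.2 -45.9 216. ]
```

View pics/s_c.png

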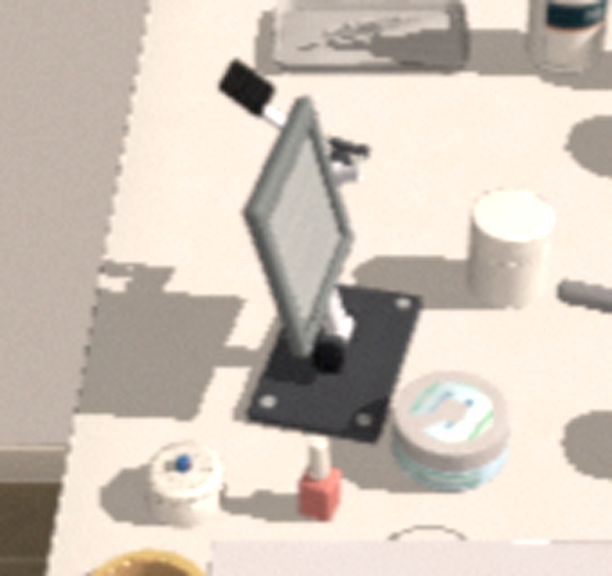

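View pics/t_c.png

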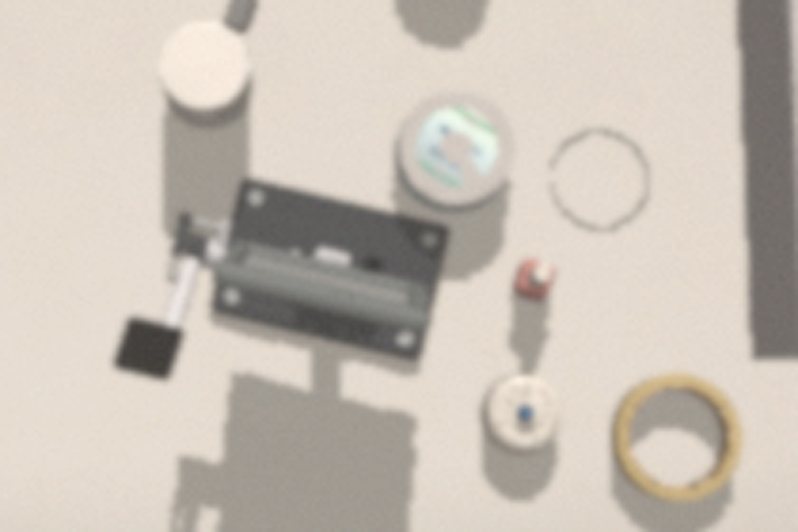

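Run:
```python
from h import *
np.set_printoptions(precision=3,suppress=True)
Pt=cloud('top',np.load('pics/top_0.npy')); Ps=cloud('side',np.load('pics/side_0.npy'))
for P in(Pt,Ps):
    m=(P[...,2]>7)&(P[...,2]<17)&(P[...,0]>440)&(P[...,0]<680)&(P[...,1]>-160)&(P[...,1]<50)
    im=np.zeros(m.shape,np.uint8); im[m]=1
    n,l,st,c=cv2.connectedComponentsWithStats(im)
    k=1+np.argmax(st[1:,4]); q=P[l==k]; print('foot',cv2.minAreaRect(q[:,:2].astype(np.float32)),q[:,2].mean())
    # rail
    m=(P[...,2]>198)&(P[...,2]<226)&(P[...,1]<26)&(P[...,1]>-118)&(P[...,0]>490)&(P[...,0]<570)
    q=P[m]; d=np.linalg.svd(q[:,:2]-q[:,:2].mean(0))[2][0] if 0 else np.linalg.eigh(np.cov(q[:,:2].T))[1][:,1]
    d*=np.sign(d[1]); yaw=np.arctan2(-d[0],d[1]); print('rail yaw',yaw)
    a=q[:,:2]@d; n=q[:,:2]@np.array([np.cos(yaw),np.sin(yaw)]); print(' along',np.percentile(a,[1,99]),'norm',np.percentile(n,[2,50,98]),'z',np.percentile(q[:,2],[50,98]))
    t=(a.min()+a.max())/2; nn=np.median(n[q[:,2]>212]); print(' mid',t*d+nn*np.array([np.cos(yaw),np.sin(yaw)]))
    # shoe
    m=(P[...,2]>170)&(P[...,2]<225)&(P[...,1]>52)&(P[...,1]<110)&(P[...,0]>465)&(P[...,0]<525)
    q=P[m]; print('shoe',q.mean(0),len(q),cv2.minAreaRect(q[:,:2].astype(np.float32)))
    w=np.linalg.eigh(np.cov(q.T)); print(w[0],w[1][:,0])
for yaw in(-.2,-.25):
    B=np.array([[np.cos(yaw),-np.sin(yaw),0],[np.sin(yaw),np.cos(yaw),0],[0,0,1]])
    for o in((570,-55,35),):
        M=B@R.from_euler('y',-.25).as_matrix(); f=lambda p:np.array(o)+M@np.array(p)
        print(yaw,'rail',f((0,0,175)),'pivot',f((0,96,100)),'shoe',f((-97*np.sin(np.radians(40)),106,100+97*np.cos(np.radians(40)))))
```

```text
foot ((593.6168823242188, -61.54383087158203), (174.88705444335938, 69.40068054199219), 73.29267883300781) 11.762537950234034
rail yaw -0.24206934106710987
 along [  9.519 153.755] norm [516.102 523.784 533.096] z [213.11 218.82]
 mid [527.693 -46.097]
shoe [496.83   70.291 193.183] 227 ((501.4569396972656, 70.82911682128906), (39.282630920410156, 50.057857513427734), 81.19612121582031)
[  7.088 118.062 230.121] [-0.551  0.13  -0.824]
foot ((573.369873046875, -54.086753845214844), (173.91244506835938, 109.56300354003906), 76.0970458984375) 12.374935188582304
rail yaw -0.2517736103946622
 along [ 15.921 159.667] norm [517.356 528.372 534.297] z [212.522 217.834]
 mid [531.338 -45.647]
shoe [500.687  69.677 191.185] 164 ((503.54107666015625, 71.54113006591797), (40.27219009399414, 47.04834747314453), 76.71241760253906)
[  7.989 127.238 223.201] [-0.554  0.239 -0.798]
-0.2 rail [527.567 -46.398 204.56 ] pivot [564.825  44.002 131.891] shoe [489.587  69.457 188.462]
-0.25 rail [528.05  -44.288 204.56 ] pivot [569.78   44.136 131.891] shoe [495.907  73.32  188.462]
```

Call:
arm_command:
  steps:
    - {"dz": -0.07, "claw": 1}
    - {"dz": -0.07, "claw": 1}
    - {"dz": -0.06, "claw": 1}
    - {"dx": 0.05, "dy": -0.053, "claw": 1}
    - {"dx": 0.05, "dy": -0.053, "claw": 1}
    - {"dx": 0.05, "dy": -0.053, "claw": 1}
    - {"dx": 0.05, "dy": -0.053, "claw": 1}
    - {"dx": 0.05, "dy": -0.053, "claw": 1}
    - {"dx": 0.05, "dy": -0.053, "claw": 1}
    - {"dx": 0.05, "dy": -0.053, "claw": 1}

```text
$.steps[0]: bad value
```

```bash
cat >> h.py <<'E'
YAW=-.245; O=np.array([573,-54,35.]); B=R.from_euler('z',YAW).as_matrix()
def go(target,yaw,tilt=0):
    "delta to target TCP (world mm), tool yaw, tilt (rad, about own y; +: tool top leans to robot)"
    s=env.state(); T=R.from_euler('xyz',s['tcp_rot'])
    G=R.from_matrix(B)*R.from_euler('y',-tilt)*R.from_euler('z',yaw-YAW)*R.from_euler('x',np.pi)
    d=T.inv().apply(np.array(target)-s['eef_pos']); r=(T.inv()*G).as_rotvec()
    own=B.T@(s['eef_pos']-np.array([O[0],O[1],0]))
    np.set_printoptions(precision=4,suppress=True)
    print('t',s['t'],'pos',s['eef_pos'],'own',own,'rot',s['tcp_rot'],'F',s['ft_force'],'open',s['opening'],'j6',s['joints'][5])
    print('delta/800',d/800,'rot/(pi/2)',r/(np.pi/2))
def ow(x,y,z): return B@np.array([x,y,z])+np.array([O[0],O[1],0])
E
python3 -c "
from h import *
go(ow(-104,106,300),YAW)"
```

```text
t 0.1 pos [ 215.3223 -586.5005  214.1043] own [-217.8351 -603.3556  214.1043] rot [-3.1406 -0.0001  0.3518] F [0.4236 0.1158 0.0148] open 0.9989539779735895 j6 -0.10558971635351565
delta/800 [ 0.616  -0.6536 -0.1066] rot/(pi/2) [-0.0006  0.0001  0.3799]
```

Rows seem to need every key.

Call:
arm_command:
  steps:
    - {"dx": 0, "dy": 0, "dz": -0.07, "rx": 0, "ry": 0, "rz": 0, "claw": 1}
    - {"dx": 0, "dy": 0, "dz": -0.07, "rx": 0, "ry": 0, "rz": 0, "claw": 1}
    - {"dx": 0, "dy": 0, "dz": -0.06, "rx": 0, "ry": 0, "rz": 0, "claw": 1}
    - {"dx": 0.05, "dy": -0.053, "dz": 0, "rx": 0, "ry": 0, "rz": 0, "claw": 1}
    - {"dx": 0.05, "dy": -0.053, "dz": 0, "rx": 0, "ry": 0, "rz": 0, "claw": 1}
    - {"dx": 0.05, "dy": -0.053, "dz": 0, "rx": 0, "ry": 0, "rz": 0, "claw": 1}
    - {"dx": 0.05, "dy": -0.053, "dz": 0, "rx": 0, "ry": 0, "rz": 0, "claw": 1}
    - {"dx": 0.05, "dy": -0.053, "dz": 0, "rx": 0, "ry": 0, "rz": 0, "claw": 1}
    - {"dx": 0.05, "dy": -0.053, "dz": 0, "rx": 0, "ry": 0, "rz": 0, "claw": 1}
    - {"dx": 0.05, "dy": -0.053, "dz": 0, "rx": 0, "ry": 0, "rz": 0, "claw": 1}

```text
t: 1.35
eef_pos: [378.4, -202.9, 377.4]
tcp_rot: [-3.134, -0.001, 0.345]
ft_force: [0.4, -0.4, 0.1]
opening: 0.024
```

```bash
python3 -c "
from h import *
go(ow(-104,106,300),YAW)"
```

```text
t 1.35 pos [ 378.4198 -202.9454  377.4403] own [-152.6419 -191.6942  377.4403] rot [-3.1344 -0.0012  0.3453] F [ 0.3971 -0.4191  0.0857] open 0.024007887006265303 j6 0.5749215518598293
delta/800 [ 0.2575 -0.2746  0.0991] rot/(pi/2) [-0.0047  0.0006  0.3758]
```

Call:
arm_command:
  steps:
    - {"dx": 0.05, "dy": -0.053, "dz": 0, "rx": 0, "ry": 0, "rz": 0, "claw": 1}
    - {"dx": 0.05, "dy": -0.053, "dz": 0, "rx": 0, "ry": 0, "rz": 0, "claw": 1}
    - {"dx": 0.05, "dy": -0.053, "dz": 0, "rx": 0, "ry": 0, "rz": 0, "claw": 1}
    - {"dx": 0.05, "dy": -0.053, "dz": 0, "rx": 0, "ry": 0, "rz": 0, "claw": 1}
    - {"dx": 0.05, "dy": -0.053, "dz": 0, "rx": 0, "ry": 0, "rz": 0, "claw": 1}
    - {"dx": 0, "dy": 0, "dz": 0, "rx": 0, "ry": 0, "rz": 0.1, "claw": 1}
    - {"dx": 0, "dy": 0, "dz": 0, "rx": 0, "ry": 0, "rz": 0.1, "claw": 1}
    - {"dx": 0, "dy": 0, "dz": 0, "rx": 0, "ry": 0, "rz": 0.1, "claw": 1}
    - {"dx": 0, "dy": 0, "dz": 0, "rx": 0, "ry": 0, "rz": 0.08, "claw": 1}
    - {"dx": 0, "dy": 0, "dz": 0, "rx": 0, "ry": 0, "rz": 0, "claw": 1}

```text
t: 2.6
eef_pos: [496.7, 78.9, 376.9]
tcp_rot: [-3.136, 0.007, -0.262]
ft_force: [-0.6, 0.0, 0.4]
opening: 0.002
```

```bash
python3 -c "
from h import *
go(ow(-104,106,225),YAW)"
```

```text
t 2.6 pos [496.7006  78.9029 376.8894] own [-106.2573  110.4272  376.8894] rot [-3.1362  0.0074 -0.2619] F [-0.5631  0.0418  0.3673] open 0.0018562311190393798 j6 1.8534780336925838
delta/800 [0.0043 0.0065 0.1898] rot/(pi/2) [-0.0035  0.0047 -0.0108]
```

Call:
arm_command:
  steps:
    - {"dx": 0.004, "dy": 0.006, "dz": 0.06, "rx": 0, "ry": 0.004, "rz": -0.01, "claw": 1}
    - {"dx": 0, "dy": 0, "dz": 0.06, "rx": 0, "ry": 0, "rz": 0, "claw": 1}
    - {"dx": 0, "dy": 0, "dz": 0.055, "rx": 0, "ry": 0, "rz": 0, "claw": 1}
    - {"dx": 0, "dy": 0, "dz": 0, "rx": 0, "ry": 0, "rz": 0, "claw": 1}

```text
t: 3.1
eef_pos: [498.6, 74.0, 233.9]
tcp_rot: [-3.136, -0.001, -0.233]
ft_force: [0.7, 0.1, -0.6]
opening: 0.007
```

Run:
```python
from h import *
go(ow(-104,106,190),YAW)
s,_=snap('side','1'); t,_=snap('top','1')
a=cv2.resize(s[90:260,230:400],None,fx=2.3,fy=2.3,interpolation=2);b=cv2.resize(t[150:320,230:400],None,fx=2.3,fy=2.3,interpolation=2)
cv2.imwrite('pics/c1.png',cv2.convertScaleAbs(np.hstack([a,b])[:,:,::-1],alpha=1.5))
```

```text
t 3.1 pos [498.6281  73.9982 233.9404] own [-103.1978  106.1365  233.9404] rot [-3.1357 -0.001  -0.2329] F [ 0.7488  0.1272 -0.6108] open 0.006908498721339805 j6 1.813631176787171
delta/800 [-0.0011  0.0005  0.0549] rot/(pi/2) [-0.0037 -0.0006  0.0077]
```

View pics/c1.png

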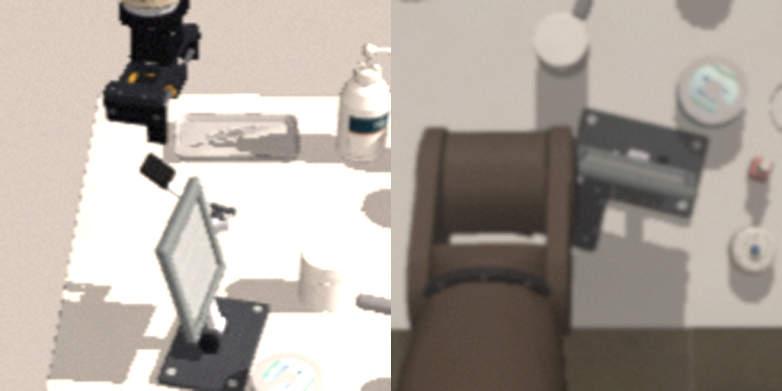

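Gripper tips hover just above the shoe (left panel: tips at (158,135), shoe at (158,170)). Now I press down.

Call:
arm_command:
  steps:
    - {"dx": 0, "dy": 0, "dz": 0.03, "rx": 0, "ry": 0, "rz": 0, "claw": 1}
    - {"dx": 0, "dy": 0, "dz": 0.02, "rx": 0, "ry": 0, "rz": 0, "claw": 1}
    - {"dx": -0.003, "dy": 0, "dz": 0.018, "rx": 0, "ry": 0, "rz": 0, "claw": 1}
    - {"dx": -0.003, "dy": 0, "dz": 0.018, "rx": 0, "ry": 0, "rz": 0, "claw": 1}
    - {"dx": -0.003, "dy": 0, "dz": 0.018, "rx": 0, "ry": 0, "rz": 0, "claw": 1}
    - {"dx": -0.003, "dy": 0, "dz": 0.018, "rx": 0, "ry": 0, "rz": 0, "claw": 1}

```text
t: 3.95
eef_pos: [498.2, 77.2, 147.7]
tcp_rot: [-3.129, -0.026, -0.229]
ft_force: [-0.4, -0.4, 0.8]
opening: 0.005
```

Run:
```python
from h import *
go(ow(-114,106,85),YAW)
s,_=snap('side','2')
cv2.imwrite('pics/c2.png',cv2.convertScaleAbs(cv2.resize(s[110:280,230:400],None,fx=3,fy=3,interpolation=2)[:,:,::-1],alpha=1.3))
```

```text
t 3.95 pos [498.1739  77.2079 147.6798] own [-104.4169  109.1402  147.6798] rot [-3.1294 -0.0259 -0.229 ] F [-0.434  -0.4361  0.7812] open 0.005049684995045443 j6 1.8138900571929018
delta/800 [-0.0141  0.0047  0.078 ] rot/(pi/2) [-0.0079 -0.0164  0.0103]
```

View pics/c2.png

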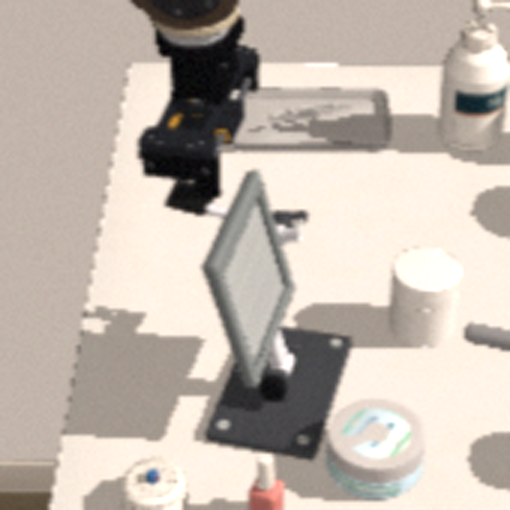

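The leg follows: the shoe is under the fingertips at (190,200) and about level. Continuing down with a slight shift forward.

Call:
arm_command:
  steps:
    - {"dx": -0.008, "dy": 0.003, "dz": 0.012, "rx": -0.004, "ry": -0.012, "rz": 0, "claw": 1}
    - {"dx": -0.008, "dy": 0.002, "dz": 0.018, "rx": -0.004, "ry": -0.008, "rz": 0, "claw": 1}
    - {"dx": -0.002, "dy": 0, "dz": 0.02, "rx": 0, "ry": 0, "rz": 0, "claw": 1}
    - {"dx": 0, "dy": 0, "dz": 0.02, "rx": 0, "ry": 0, "rz": 0, "claw": 1}
    - {"dx": 0, "dy": 0, "dz": 0.02, "rx": 0, "ry": 0, "rz": 0, "claw": 1}

```text
t: 4.62
eef_pos: [482.2, 76.7, 72.7]
tcp_rot: [3.14, 0.007, -0.228]
ft_force: [0.9, 0.2, -0.1]
opening: 0.004
```

Run:
```python
from h import *
go(ow(-114,106,85),YAW)
s,_=snap('side','3')
cv2.imwrite('pics/c3.png',cv2.convertScaleAbs(cv2.resize(s[110:280,230:400],None,fx=3,fy=3,interpolation=2)[:,:,::-1],alpha=1.3))
```

```text
t 4.625 pos [482.2276  76.7289  72.6517] own [-119.7708  104.8076   72.6517] rot [ 3.1402  0.0067 -0.2278] F [ 0.9455  0.1841 -0.1418] open 0.004499308165431264 j6 1.8203924702824712
delta/800 [ 0.0071 -0.0013 -0.0155] rot/(pi/2) [0.0009 0.0043 0.0109]
```

View pics/c3.png

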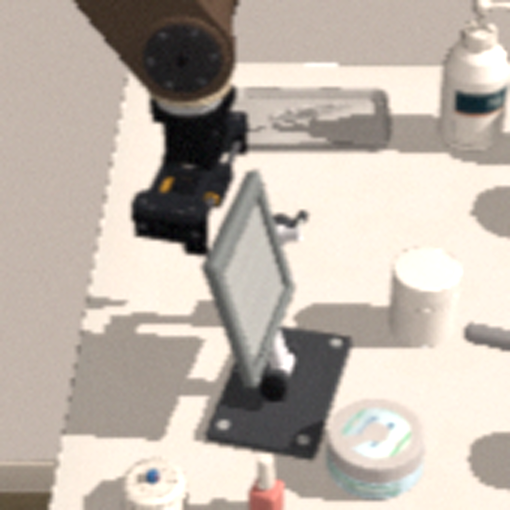

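The leg is hidden, and probably thrown down. I'll retreat straight up and look.

Call:
arm_command:
  steps:
    - {"dx": -0.005, "dy": 0, "dz": -0.04, "rx": 0, "ry": 0, "rz": 0, "claw": 1}
    - {"dx": 0, "dy": 0, "dz": -0.06, "rx": 0, "ry": 0, "rz": 0, "claw": 1}
    - {"dx": 0, "dy": 0, "dz": -0.07, "rx": 0, "ry": 0, "rz": 0, "claw": 1}
    - {"dx": 0, "dy": 0, "dz": -0.07, "rx": 0, "ry": 0, "rz": 0, "claw": 1}
    - {"dx": 0, "dy": 0, "dz": -0.06, "rx": 0, "ry": 0, "rz": 0.1, "claw": -1}
    - {"dx": 0, "dy": 0, "dz": -0.02, "rx": 0, "ry": 0, "rz": -0.11, "claw": -1}
    - {"dx": 0, "dy": 0, "dz": 0, "rx": 0, "ry": 0, "rz": -0.11, "claw": -1}

```text
t: 5.55
eef_pos: [478.1, 77.4, 334.9]
tcp_rot: [3.14, 0.016, -0.039]
ft_force: [-0.5, 0.1, -0.3]
opening: 0.265
```

Run:
```python
from h import *
go(ow(-66,0,310),YAW+np.pi/2,.25)
s,_=snap('side','4')
cv2.imwrite('pics/c4.png',cv2.convertScaleAbs(cv2.resize(s[110:280,230:400],None,fx=3,fy=3,interpolation=2)[:,:,::-1],alpha=1.3))
```

```text
t 5.55 pos [478.148   77.4409 334.8635] own [-123.9013  104.5088  334.8635] rot [ 3.14    0.0158 -0.0388] F [-0.4736  0.0923 -0.2783] open 0.26537568419622815 j6 1.6342523881182511
delta/800 [0.0446 0.1426 0.0306] rot/(pi/2) [-0.1396  0.1177 -0.8629]
```

View pics/c4.png

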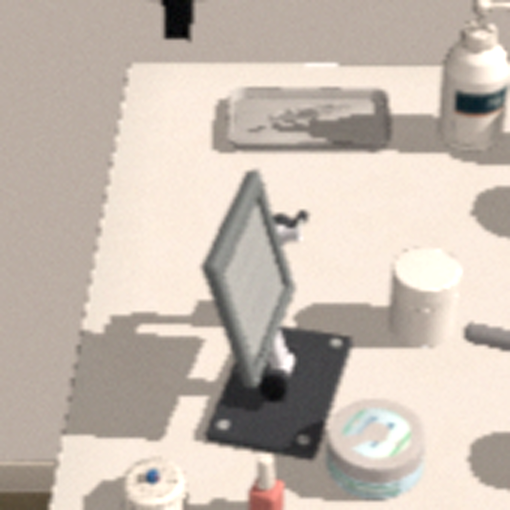

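The folded shoe has gone from above, so the leg is down, and the mirror still leans. Now I turn the jaws.

Call:
arm_command:
  steps:
    - {"dx": 0, "dy": 0, "dz": 0, "rx": 0, "ry": 0, "rz": -0.118, "claw": -1}
    - {"dx": 0, "dy": 0, "dz": 0, "rx": 0, "ry": 0, "rz": -0.118, "claw": -1}
    - {"dx": 0, "dy": 0, "dz": 0, "rx": 0, "ry": 0, "rz": -0.118, "claw": -1}
    - {"dx": 0, "dy": 0, "dz": 0, "rx": 0, "ry": 0, "rz": -0.118, "claw": -1}
    - {"dx": 0, "dy": 0, "dz": 0, "rx": 0, "ry": 0, "rz": -0.118, "claw": -1}
    - {"dx": 0, "dy": 0, "dz": 0, "rx": 0, "ry": 0, "rz": -0.118, "claw": -1}
    - {"dx": 0, "dy": 0, "dz": 0, "rx": 0, "ry": 0, "rz": -0.118, "claw": -1}
    - {"dx": 0, "dy": 0, "dz": 0, "rx": 0, "ry": 0, "rz": -0.05, "claw": -1}
    - {"dx": 0, "dy": 0, "dz": 0, "rx": 0, "ry": 0, "rz": 0, "claw": -1}

```text
t: 6.72
eef_pos: [474.9, 77.2, 331.9]
tcp_rot: [-3.117, 0.008, 1.348]
ft_force: [-0.5, -0.5, 0.2]
opening: 0.998
```

Run:
```python
from h import *
go(ow(-66,0,310),YAW+np.pi/2,.25)
```

```text
t 6.725 pos [474.9212  77.2481 331.9285] own [-126.9849  103.539   331.9285] rot [-3.1171  0.0079  1.3476] F [-0.4599 -0.5094  0.2465] open 0.9982524143096685 j6 0.248640633249839
delta/800 [-0.1308  0.0741  0.0266] rot/(pi/2) [-0.1747  0.0035  0.0144]
```

Call:
arm_command:
  steps:
    - {"dx": -0.045, "dy": 0.025, "dz": 0, "rx": 0, "ry": 0, "rz": 0.014, "claw": -1}
    - {"dx": -0.045, "dy": 0.025, "dz": 0, "rx": 0, "ry": 0, "rz": 0, "claw": -1}
    - {"dx": -0.045, "dy": 0.025, "dz": 0, "rx": 0, "ry": 0, "rz": 0, "claw": -1}
    - {"dx": 0, "dy": 0, "dz": 0, "rx": -0.06, "ry": 0, "rz": 0, "claw": -1}
    - {"dx": 0, "dy": 0, "dz": 0, "rx": -0.06, "ry": 0, "rz": 0, "claw": -1}
    - {"dx": 0, "dy": 0, "dz": 0, "rx": -0.06, "ry": 0, "rz": 0, "claw": -1}
    - {"dx": 0, "dy": 0, "dz": 0, "rx": 0, "ry": 0, "rz": 0, "claw": -1}

```text
t: 7.6
eef_pos: [507.3, -46.0, 329.7]
tcp_rot: [2.88, 0.007, 1.298]
ft_force: [-0.7, 0.1, 0.4]
opening: 0.997
```

Run:
```python
from h import *
go(ow(-66,0,293),YAW+np.pi/2,.25)
go(ow(-38.6,0,186),YAW+np.pi/2,.25)
s,_=snap('side','5');t,_=snap('top','5')
a=cv2.resize(s[110:280,230:400],None,fx=2.3,fy=2.3,interpolation=2);b=cv2.resize(t[150:320,230:400],None,fx=2.3,fy=2.3,interpolation=2)
cv2.imwrite('pics/c5.png',cv2.convertScaleAbs(np.hstack([a,b])[:,:,::-1],alpha=1.4))
```

```text
t 7.6 pos [507.3016 -46.043  329.6626] own [-65.6665  -8.2162 329.6626] rot [2.8799 0.0066 1.2977] F [-0.7088  0.1129  0.3827] open 0.9967093524638738 j6 0.0783425511037125
delta/800 [ 0.0106 -0.0125  0.044 ] rot/(pi/2) [ 0.0074  0.0086 -0.0162]
t 7.6 pos [507.3016 -46.043  329.6626] own [-65.6665  -8.2162 329.6626] rot [2.8799 0.0066 1.2977] F [-0.7088  0.1129  0.3827] open 0.9967093524638738 j6 0.0783425511037125
delta/800 [ 0.0124 -0.0141  0.1821] rot/(pi/2) [ 0.0074  0.0086 -0.0162]
```

View pics/c5.png

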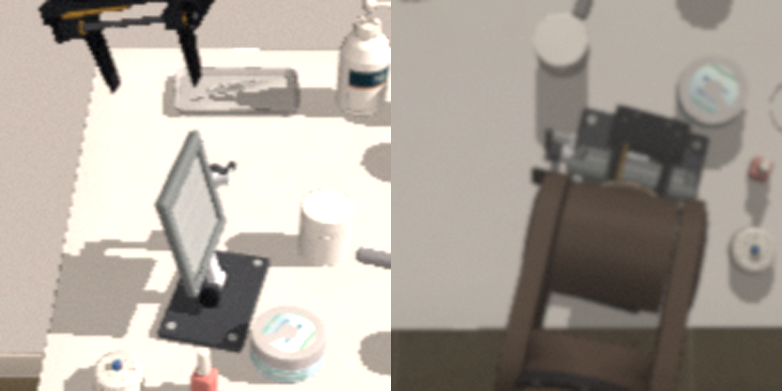

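Top view: the shoe is now just under the pivot at (540,175), so the leg is down. The jaws straddle the rail line. Descending.

Call:
arm_command:
  steps:
    - {"dx": 0.006, "dy": -0.007, "dz": 0.04, "rx": 0.007, "ry": 0.008, "rz": -0.016, "claw": -1}
    - {"dx": 0.006, "dy": -0.007, "dz": 0.04, "rx": 0, "ry": 0, "rz": 0, "claw": -1}
    - {"dx": 0, "dy": 0, "dz": 0, "rx": 0, "ry": 0, "rz": 0, "claw": -1}

```text
t: 8.07
eef_pos: [517.7, -38.8, 263.9]
tcp_rot: [2.896, 0.0, 1.324]
ft_force: [-0.1, -0.9, 1.0]
opening: 0.999
```

Run:
```python
from h import *
go(ow(-38.6,0,186),YAW+np.pi/2,.25)
s,_=snap('side','6')
cv2.imwrite('pics/c6.png',cv2.convertScaleAbs(cv2.resize(s[110:260,240:390],None,fx=3.5,fy=3.5,interpolation=2)[:,:,::-1],alpha=1.3))
```

```text
t 8.075 pos [517.6534 -38.8049 263.8573] own [-57.3795   1.3167 263.8573] rot [2.8959 0.0001 1.3237] F [-0.0804 -0.8724  1.0371] open 0.9989431651611221 j6 0.06240133456090409
delta/800 [-0.0016 -0.0009  0.1001] rot/(pi/2) [-0.0028  0.0004 -0.0013]
```

View pics/c6.png

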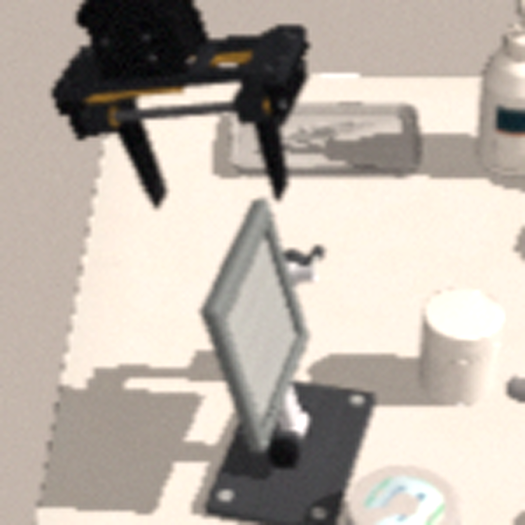

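Call:
arm_command:
  steps:
    - {"dx": -0.001, "dy": -0.001, "dz": 0.045, "rx": -0.003, "ry": 0, "rz": 0, "claw": -1}
    - {"dx": 0, "dy": 0, "dz": 0.045, "rx": 0, "ry": 0, "rz": 0, "claw": -1}
    - {"dx": 0, "dy": 0, "dz": 0.01, "rx": 0, "ry": 0, "rz": 0, "claw": -1}
    - {"dx": 0, "dy": 0, "dz": 0, "rx": 0, "ry": 0, "rz": 0, "claw": -1}

```text
t: 8.62
eef_pos: [540.7, -45.7, 192.0]
tcp_rot: [2.882, -0.001, 1.322]
ft_force: [0.5, 0.2, 0.3]
opening: 1.0
```

Run:
```python
from h import *
go(ow(-38.6,0,186),YAW+np.pi/2,.25)
s,_=snap('side','7')
cv2.imwrite('pics/c7.png',cv2.convertScaleAbs(cv2.resize(s[110:260,240:390],None,fx=3.5,fy=3.5,interpolation=2)[:,:,::-1],alpha=1.3))
```

```text
t 8.625 pos [540.6758 -45.7099 192.0248] own [-33.3697   0.2021 192.0248] rot [ 2.882  -0.0006  1.3222] F [0.4741 0.1581 0.3017] open 0.9999080740354904 j6 0.06411633588841577
delta/800 [-0.0003 -0.0083  0.0056] rot/(pi/2) [ 0.0061  0.0002 -0.0023]
```

View pics/c7.png

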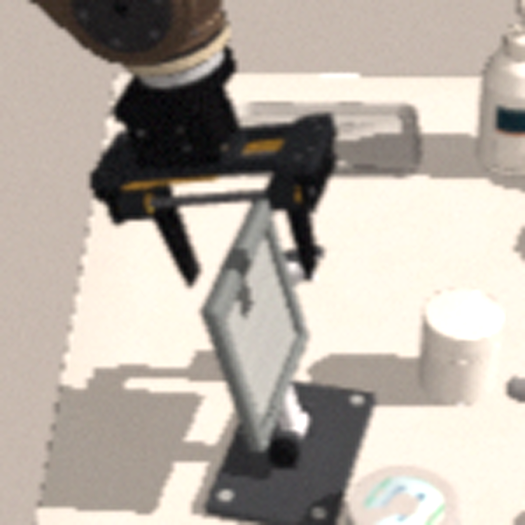

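The jaws straddle the rail. Small centring correction, then close.

Call:
arm_command:
  steps:
    - {"dx": 0, "dy": -0.007, "dz": 0.005, "rx": 0.004, "ry": 0, "rz": -0.002, "claw": -1}
    - {"dx": 0, "dy": 0, "dz": 0, "rx": 0, "ry": 0, "rz": 0, "claw": 1}
    - {"dx": 0, "dy": 0, "dz": 0, "rx": 0, "ry": 0, "rz": 0, "claw": 1}
    - {"dx": 0, "dy": 0, "dz": 0, "rx": 0, "ry": 0, "rz": 0, "claw": 1}
    - {"dx": 0, "dy": 0, "dz": 0, "rx": 0, "ry": 0, "rz": 0, "claw": 1}
    - {"dx": 0, "dy": 0, "dz": 0, "rx": 0, "ry": 0, "rz": 0, "claw": 1}
    - {"dx": 0, "dy": 0, "dz": 0, "rx": 0, "ry": 0, "rz": 0, "claw": 1}
    - {"dx": 0, "dy": 0, "dz": 0, "rx": 0, "ry": 0, "rz": 0, "claw": 1}

```text
t: 9.68
eef_pos: [536.7, -44.5, 189.8]
tcp_rot: [2.884, -0.0, 1.326]
ft_force: [-1.0, 0.1, -0.2]
opening: 0.318
```

Run:
```python
from h import *
go(ow(-38.6,0,186),YAW+np.pi/2,.25)
go(ow(0,0,191),YAW+np.pi/2,0)
s,_=snap('side','8')
cv2.imwrite('pics/c8.png',cv2.convertScaleAbs(cv2.resize(s[110:260,240:390],None,fx=3.5,fy=3.5,interpolation=2)[:,:,::-1],alpha=1.3))
```

```text
t 9.675 pos [536.6954 -44.534  189.842 ] own [-37.5164   0.3774 189.842 ] rot [ 2.8838 -0.      1.3256] F [-0.9551  0.0851 -0.1615] open 0.3177765008408776 j6 0.06112280776859662
delta/800 [-0.0005 -0.0025  0.0043] rot/(pi/2) [ 0.0049  0.     -0.0001]
t 9.675 pos [536.6954 -44.534  189.842 ] own [-37.5164   0.3774 189.842 ] rot [ 2.8838 -0.      1.3256] F [-0.9551  0.0851 -0.1615] open 0.3177765008408776 j6 0.06112280776859662
delta/800 [-0.0005  0.0457  0.0106] rot/(pi/2) [ 0.1641  0.     -0.0001]
```

View pics/c8.png

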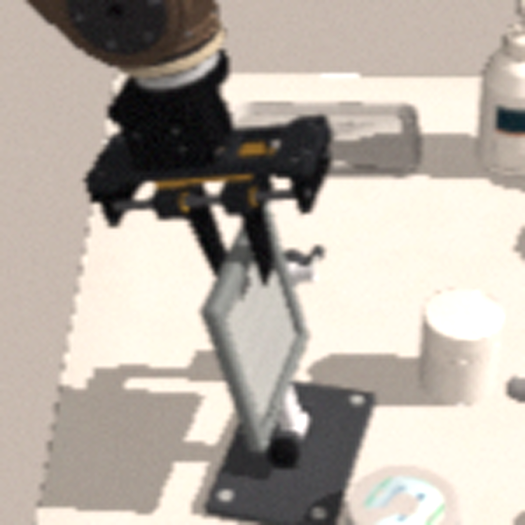

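Call:
arm_command:
  steps:
    - {"dx": 0, "dy": -0.002, "dz": 0.005, "rx": 0.004, "ry": 0, "rz": 0, "claw": 1}
    - {"dx": 0, "dy": 0, "dz": 0, "rx": 0, "ry": 0, "rz": 0, "claw": 1}
    - {"dx": 0, "dy": 0, "dz": 0, "rx": 0, "ry": 0, "rz": 0, "claw": 1}
    - {"dx": 0, "dy": 0, "dz": 0, "rx": 0, "ry": 0, "rz": 0, "claw": 1}

```text
t: 10.22
eef_pos: [535.5, -44.2, 185.1]
tcp_rot: [2.892, 0.0, 1.326]
ft_force: [-2.7, 0.5, 2.8]
opening: 0.171
```

Run:
```python
from h import *
go(ow(-38.6,0,186),YAW+np.pi/2,.25)
go(ow(0,0,191),YAW+np.pi/2,0)
print(env.state()['moment'])
```

```text
t 10.225 pos [535.4611 -44.2334 185.1192] own [-38.7869   0.3697 185.1192] rot [2.8921 0.0003 1.3261] F [-2.7455  0.4796  2.8183] open 0.17076341995786104 j6 0.060440182415618056
delta/800 [-0.0005  0.0005 -0.001 ] rot/(pi/2) [-0.0004  0.0001  0.0002]
t 10.225 pos [535.4611 -44.2334 185.1192] own [-38.7869   0.3697 185.1192] rot [2.8921 0.0003 1.3261] F [-2.7455  0.4796  2.8183] open 0.17076341995786104 j6 0.060440182415618056
delta/800 [-0.0005  0.0488  0.0048] rot/(pi/2) [0.1588 0.0002 0.0002]
[0.0582 0.3141 0.0759]
```

Opening is 16 mm, which is the rail's thickness, so it is gripped. I'll swing it up about the tilt axis in small arcs.

Call:
arm_command:
  steps:
    - {"dx": 0, "dy": 0.005, "dz": 0, "rx": 0.016, "ry": 0, "rz": 0, "claw": 1}
    - {"dx": 0, "dy": 0.005, "dz": 0, "rx": 0.016, "ry": 0, "rz": 0, "claw": 1}
    - {"dx": 0, "dy": 0.005, "dz": 0, "rx": 0.016, "ry": 0, "rz": 0, "claw": 1}
    - {"dx": 0, "dy": 0.005, "dz": 0, "rx": 0.016, "ry": 0, "rz": 0, "claw": 1}
    - {"dx": 0, "dy": 0.005, "dz": 0, "rx": 0.016, "ry": 0, "rz": 0, "claw": 1}

```text
t: 10.85
eef_pos: [554.7, -49.0, 188.7]
tcp_rot: [3.022, 0.0, 1.326]
ft_force: [-1.1, 0.3, 1.6]
opening: 0.168
```

Run:
```python
from h import *
go(ow(0,0,191),YAW+np.pi/2,0)
print(env.state()['moment'])
```

```text
t 10.85 pos [554.7434 -48.9898 188.7245] own [-18.9267   0.4324 188.7245] rot [3.0219 0.0003 1.3263] F [-1.136   0.3014  1.5613] open 0.16786355684828486 j6 0.0448988079931309
delta/800 [-0.0006  0.0238  0.    ] rot/(pi/2) [0.0762 0.0002 0.0003]
[0.045  0.2538 0.0802]
```

Call:
arm_command:
  steps:
    - {"dx": 0, "dy": 0.005, "dz": 0, "rx": 0.016, "ry": 0, "rz": 0, "claw": 1}
    - {"dx": 0, "dy": 0.005, "dz": 0, "rx": 0.016, "ry": 0, "rz": 0, "claw": 1}
    - {"dx": 0, "dy": 0.005, "dz": 0, "rx": 0.016, "ry": 0, "rz": 0, "claw": 1}
    - {"dx": 0, "dy": 0.005, "dz": 0, "rx": 0.015, "ry": 0, "rz": 0, "claw": 1}
    - {"dx": 0, "dy": 0.003, "dz": 0, "rx": 0.01, "ry": 0, "rz": 0, "claw": 1}
    - {"dx": 0, "dy": 0, "dz": 0, "rx": 0, "ry": 0, "rz": 0, "claw": 1}
    - {"dx": 0, "dy": 0, "dz": 0, "rx": 0, "ry": 0, "rz": 0, "claw": 1}
    - {"dx": 0, "dy": 0, "dz": 0, "rx": 0, "ry": 0, "rz": 0, "claw": 1}

```text
t: 11.85
eef_pos: [573.1, -53.5, 189.8]
tcp_rot: [-3.141, 0.0, 1.326]
ft_force: [-1.4, 0.5, 3.3]
opening: 0.168
```

Run:
```python
from h import *
go(ow(0,0,191),YAW+np.pi/2,0)
print(env.state()['moment'])
s,ds=snap('side','9'); t,dt=snap('top','9')
a=cv2.resize(s[110:280,230:400],None,fx=2.3,fy=2.3,interpolation=2);b=cv2.resize(t[150:320,230:400],None,fx=2.3,fy=2.3,interpolation=2)
cv2.imwrite('pics/c9.png',cv2.convertScaleAbs(np.hstack([a,b])[:,:,::-1],alpha=1.4))
# mirror plane fit from side cloud (own coords)
P=(cloud('side',ds)-np.array([O[0],O[1],0]))@B
m=(abs(P[...,0])<45)&(abs(P[...,1])<72)&(P[...,2]>75)&(P[...,2]<165)
q=P[m]; 
for _ in range(5):
    A=np.c_[q[:,1],q[:,2],np.ones(len(q))]; c=np.linalg.lstsq(A,q[:,0],rcond=None)[0]; r=q[:,0]-A@c; q=q[abs(r)<max(6,2*r.std())]
print('plane x=a*y+b*z+c',c,len(q),r.std())
```

```text
t 11.85 pos [573.0695 -53.5115 189.7561] own [ -0.051    0.4908 189.7561] rot [-3.141   0.0002  1.3264] F [-1.3521  0.4989  3.2562] open 0.16840077203727605 j6 0.03683945154069349
delta/800 [-0.0006  0.0001 -0.0016] rot/(pi/2) [-0.0004  0.0002  0.0004]
[0.108  0.3503 0.1059]
plane x=a*y+b*z+c [-0.013  -0.0311  6.2681] 358 2.627767322206767
```

View pics/c9.png

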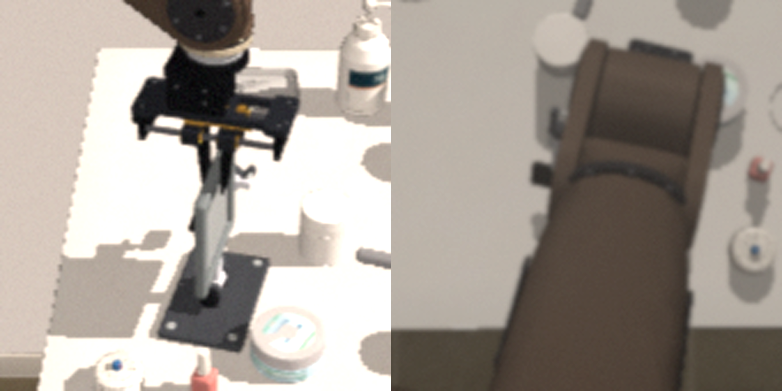

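Run:
```python
from h import *
for k,l in((0,-.255),(6,-.255),(9,0)):
    P=(cloud('side',np.load(f'pics/side_{k}.npy'))-np.array([O[0],O[1],0]))@B
    m=(abs(P[...,0]-l*(P[...,2]-35))<20)&(abs(P[...,1])<72)&(P[...,2]>75)&(P[...,2]<160)
    q=P[m]
    for _ in range(8):
        A=np.c_[q[:,1],q[:,2],np.ones(len(q))]; c=np.linalg.lstsq(A,q[:,0],rcond=None)[0]; r=q[:,0]-A@c; q=q[abs(r)<max(5,2*r.std())]
    print(k,c,len(q),r.std(), 'x at axis',c[1]*35+c[2])
Q=[cloud('top',np.load(f'pics/top_{k}.npy')) for k in(0,9)]
for n,l in (('polish',(390,223)),('timer',(387,259)),('jar',(300,165)),('tape',(412,266))): print(n,Q[0][l[1],l[0]],Q[1][l[1],l[0]])
```

```text
0 [-3.96719827e-03 -3.03912443e-01  1.60098234e+01] 586 2.393455531114999 x at axis 5.372887880548941
6 [-7.86764039e-04 -3.16466171e-01  1.72934522e+01] 593 2.3622130956994463 x at axis 6.217136249539225
9 [-0.01346138 -0.04933485  7.99682739] 324 2.3655011305713662 x at axis 6.2701074724095704
polish [ 556.25365337 -209.24999181   61.58399282] [ 555.83883851 -208.74056261   65.44729558]
timer [ 454.36320433 -201.1646157    39.12388918] [ 454.28208065 -200.86281425   41.55733663]
jar [722.53795082  48.78349082  82.89506402] [723.39570963  48.98824325  79.17968339]
tape [ 434.35591015 -274.80715948   26.90154161] [ 434.40167797 -275.22882387   24.48898605]
```

The plane fit is biased: it gave about -0.31 for the known -0.255 lean. It gives -0.049 now, so the mirror is upright to within about 0.01 rad. Bystanders have not moved. Handing in.

Run:
```python
from h import *
env.job_done(); go(ow(0,0,191),YAW+np.pi/2,0)
```

```text
the job is handed in; nothing more can be done
the job is handed in; nothing more can be done
```

The job is handed in with the arm still gripping the upright mirror; no verdict was reported. I pressed the kickstand's shoe down with shut fingers until the leg snapped over while the mirror still leaned forward. Then I pinched the top rail, swung the mirror about its tilt axis and held it, finishing at about 12 s of the 38 s allowed.

Last checks:
- **Grip:** the opening was 16 mm, the rail's thickness, and the grasp point was about 174 mm from the tilt axis. I did not measure the finger contact force itself.
- **Upright:** the tool was vertical to within 0.001 rad. The side-camera plane fit read -0.049 rad for the mirror. That fit also read -0.30 to -0.32 for the known 0.25 rad starting lean, so after removing its bias the mirror is within about 0.01 rad of upright.
- **Kickstand:** in the top view the shoe sits almost straight under its pivot, but I did not measure the leg angle.
- **Bystanders:** bottle, timer, jar and tape showed no movement beyond camera noise. The cream tub was not measured because the arm partly hid it, but it looked in place in the side view.

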